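# Slide the pattern plate out over the end of the bench ledge

### The arm

A 6-joint arm with a two-finger parallel gripper is mounted at the origin on the work surface. World frame = base frame: x ahead of the robot, y to its left, z up, the work surface at z = 0. Lengths are in m, angles in rad, forces in N, time in s.
With the tool pointing down it reaches from about 0.3 to 0.775 m from the base axis. Payload 14.6 kg.
Tool frame: the origin (TCP) lies on the centre line of the jaws, within the pads' length; the fingertips stand 17 mm ahead of it and the grasp point (between the pads) lies 2 mm behind it; z points along the fingers, x is the direction in which the jaws open and shut, and the axes are right-handed (so a half turn about z gives the same grasp; the last joint's range is limited). The gripper opens to 94 mm and grips with 3 to 60 N. Pads are 16 mm wide; open, the fingers measure 119 mm over their backs; the gripper's body (75 mm by 177 mm) begins 78 mm behind the grasp point.
Start: joints at [-1.287, 0.3, 1.521, -0, 1.321, -0.067], TCP at [0.189, -0.516, 0.222] pointing down, gripper open.
Joint ranges: [-3.03, 3.03], [-0.79, 2.21], [0.23, 2.52], [-1.04, 4.18], [0, 3.07], [-2.55, 2.55]. Speed limits (rad/s): [2.22, 2.22, 2.57, 3.14, 3.14, 3.14].

### API

Orientations are given as [roll, pitch, yaw] about the fixed x, y, z axes, in that order (R = Rz(yaw) Ry(pitch) Rx(roll)).
In Python, from station import ctrl gives the robot as it stands. The module is installed in compiled form; this text tells all that it offers.
- The arm moves only by the tool drive_tool, never from a script. Its argument "increments" is a list of rows, each a list of 3 entries, a list of its own where there are three numbers: the turn, a rotation vector about the tool's x, y, z in degrees, then the shift along the tool's x, y, z in mm, then the opening, from 0 (shut) to 1 (fully open). In form: [[[ax, ay, az], [dx, dy, dz], hand], ...]. A call has 1 to 20 rows; each row shifts and turns the commanded pose from where the row before left it, along the tool's axes as they then stand; what a row does not reach is not made up. A row lasts 1/8 s, in which the tool goes at most 62.5 mm and 10.7 degrees, less where a joint would pass 70% of its speed; a pose out of reach is approached as far as the arm can. A call with a gripper value outside its range is refused whole. The fingers move at their own pace and stop on an object; "squeeze" is the grip in N (left out, the last holds). Time passes only in rows, so rows that do not move let the fingers close. It gives the time, the measured TCP pose, the force and the opening at its end, in the units of the state.
- ctrl.get_obs(): the state, without advancing time (a new reading comes with each control period).
- ctrl.camera(name): name is "side" or "top"; returns the picture (400x640x3 uint8, red, green, blue); there is no depth.
- ctrl.calibration(name): a dict with "fx", "fy", "cx", "cy" (pixels), "rvec" (rotation vector, rad) and "tvec" (3), from world to camera coordinates, as OpenCV has them. Camera axes: x right, y down, z forward; pixel columns grow to the right and rows downward; lengths in m; the calibration is good to about 2 mm. A picture is of the moment at which its call begins. calibration takes no time and is no camera call.
- ctrl.hand_in(): hands the job in, once; it reports no verdict.
The state is a dict: "time_s": time; "qpos": joint angles; "joint_vel": joint speeds; "tau": joint torques, N m; "ee_pos": TCP position; "eef_rot": TCP orientation; "force": force on the tool from outside, world axes, zero at the start; "moment": the same for the moment, N m; "grip_width": finger opening in m.
Only numpy, scipy, OpenCV 4.12 (cv2) and the standard library are available. Lean on these libraries where they do the work, as an engineer would, in place of code of your own. Each camera call takes 0.05 s, during which the arm holds its last target.

### The job

Push the aluminium sole-pattern plate along the wooden ledge until it lies flush along the ledge's raised black fence and about a third of its length sticks out over the end beside the blue tray, so that the next person can take it by its edge. Only push it with the fingers: do not pick it up or let it fall, and leave everything else where it is.

Things in the scene. Friction and masses are not known exactly. Their poses are not given: they have to be found in the camera images.
- plate: flat loose aluminium plate, 80 mm (its x) by 130 mm (its y) and 6 mm thick, about 0.17 kg, with a blue sole outline on top. Origin: centre of its underside; z up. Alike both ways round. It starts flat on the ledge, a little askew and 10 to 37 mm short of the fence, near the middle of the ledge's length. Friction with the wood is ordinary (about 0.5 to 0.7); it stays where it is left
- ledge: fixed wooden step, 155 mm deep (x) and 300 mm long (y). Origin: centre of the underside of its flat part, on the table. Flat top 60 mm above the origin, running from x = -70 to +70 mm and y = -150 to +150 mm. Along its far side stands a low black fence: inner face at x = +70 mm, 15 mm thick, rising 12 mm above the flat top, over the whole length. Both ends (y = -150 and +150 mm) and the near side are open. Plate flush with the fence: plate origin at x = +30 mm in this frame
- tray: fixed open blue plastic tray holding black rubber heel pieces, 170 x 100 mm, 40 mm high, on the table about 30 to 70 mm beyond one end of the ledge (which end varies; the sign of its y in the ledge's frame tells). The plate must stick out over this end. Origin: centre of its underside
- anvil: fixed small cast-iron bench anvil, 150 x 85 mm, 82 mm high, beyond the other end of the ledge. Origin: centre of its underside
- polish: loose brass-coloured polish jar with black lid, 64 mm across, 45 mm high, behind the fence; bystander. Origin: centre of its underside
- spool: loose red thread spool, 44 mm across, 50 mm high, behind the fence; bystander. Origin: centre of its underside
- awl: loose awl with a red handle, 160 mm long, lying on the table in front of the ledge; at most 35 mm high; bystander. Its x runs along it
- hammer: loose hammer, 260 mm long, lying to the right of the work; bystander. Its x runs along it
- brush: loose brush, 200 mm long, lying to the left of the work; bystander. Its x runs along it
- last: loose wooden shoe last, 190 mm long, 72 mm high, beyond the ledge; bystander. Origin: centre of its underside
Not all that is in view belongs to the job. Of the things like the tray, leave any that is turquoise; of the rest the larger one is meant.

How it is judged:
By the outcome, as a careful person would: the job done as asked, in the order asked, and still so for the second after the job is handed in, with the robot touching nothing.
It also fails if it takes over 51 s, if anything falls off the work surface, if the arm or the gripper's body presses on something with over 40 N, if the wrist force passes 120 N, or if a joint passes its speed limit or range.

## Working session

There is one attempt and no reset: what is moved stays moved. The work goes in short steps, Python scripts to look and compute and a tool call to move; the robot and the scene stay as the last step left them, time stands still between calls to the robot, and variables do not carry over. Pictures are saved under pics/ and viewed, and the job is handed in when it is done.

Besides the shell and the picture viewer there is one more tool, called as a command line: name --argument value ..., lists and objects as JSON in quotes. drive_tool: Moves the arm, as the interface text tells. Its arguments: {"type":"object","properties":{"increments":{"type":"array"},"squeeze":{"type":"number"}},"required":["increments"]}

```bash
mkdir -p pics
python3 - <<'E'
from station import ctrl
import cv2
for n in("top","side"):
    im=ctrl.camera(n); cv2.imwrite(f"pics/{n}0.png",im[:,:,::-1]); print(n,ctrl.calibration(n))
print(ctrl.get_obs())
E
```

```text
top {'fx': 410.74309816211854, 'fy': 410.74309816211854, 'cx': 324.9384870108533, 'cy': 199.0983357766923, 'rvec': array([ 2.17176245, -2.13892465,  0.18136998]), 'tvec': array([-0.02033823,  0.52359036,  1.27559926])}
side {'fx': 460.2697928021091, 'fy': 460.2697928021091, 'cx': 319.6906456875803, 'cy': 201.95759374236297, 'rvec': array([ 0.46775177, -2.66865579,  1.31294924]), 'tvec': array([0.48351195, 0.15171763, 1.44329367])}
{'time_s': 0.1, 'qpos': array([-1.28662003e+00,  3.00375952e-01,  1.52155202e+00, -8.66055939e-07,
        1.32068135e+00, -6.65832980e-02]), 'joint_vel': array([ 0.00030219, -0.00068544, -0.00251513, -0.00013168,  0.00120453,
       -0.00078012]), 'tau': array([ 2.19772287e-04, -5.32644296e+01, -3.53284335e+01,  7.08144461e-02,
        2.35041976e-02, -4.07188190e-05]), 'ee_pos': array([ 0.18892804, -0.516291  ,  0.2219508 ]), 'eef_rot': array([-3.14152585e+00,  1.01446727e-03, -1.22003648e+00]), 'force': array([ 0.05309415, -0.98926331,  0.13789954]), 'moment': array([-0.02061446, -0.02247504, -0.04121641]), 'grip_width': 0.09389093033913257}
```

View pics/top0.png

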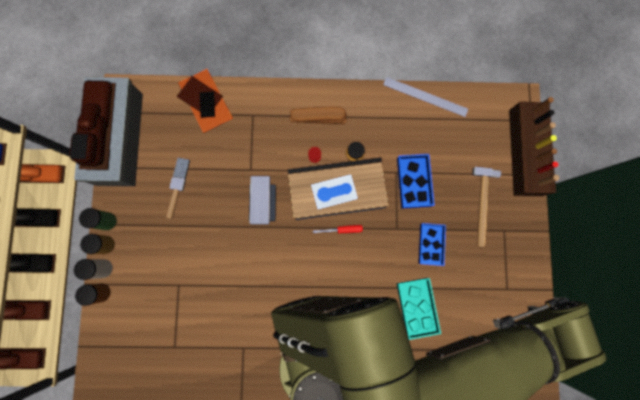

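View pics/side0.png

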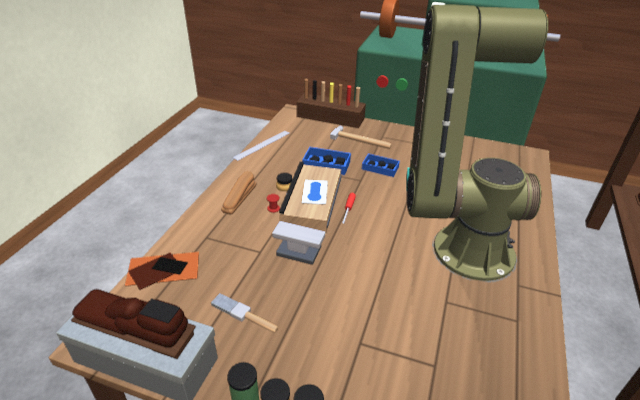

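Top view: the tray-like things are a large blue tray at (415,181), a small blue one at (432,244) and a turquoise one at (418,308). The turquoise one is excluded, and the larger of the blue ones is at (415,181), just beyond the ledge's right end, so that is the tray meant. The ledge is at (337,188), the plate at (334,191) and the anvil at (261,200). I'll enlarge this area to confirm.

```bash
cat > h.py <<'E'
import numpy as np,cv2
from station import ctrl
def P(n):
    c=ctrl.calibration(n);K=np.array([[c['fx'],0,c['cx']],[0,c['fy'],c['cy']],[0,0,1]]);return K,cv2.Rodrigues(c['rvec'])[0],c['tvec']
def unproj(n,uv,z):
    K,R,t=P(n);uv=np.atleast_2d(uv).astype(float)
    d=np.c_[uv,np.ones(len(uv))]@np.linalg.inv(K).T@R; o=-R.T@t
    return o+d*((z-o[2])/d[:,2])[:,None]
def proj(n,X):
    K,R,t=P(n);return cv2.projectPoints(np.atleast_2d(X).astype(float),R,t,K,None)[0][:,0]
E
python3 - <<'E'
import cv2
for n,(x,y,w,h),s in(("top",(270,140,180,135),4.4),("side",(260,140,150,120),5)):
    im=cv2.imread(f"pics/{n}0.png")[y:y+h,x:x+w]
    cv2.imwrite(f"pics/{n}0c.png",cv2.resize(im,None,fx=s,fy=s,interpolation=cv2.INTER_CUBIC))
E
```

```text
(no output)
```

View pics/top0c.png

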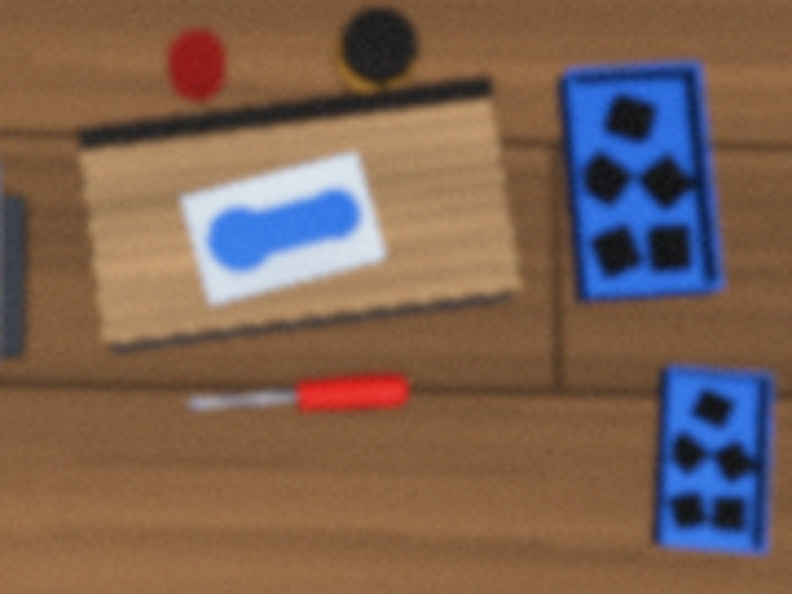

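View pics/side0c.png

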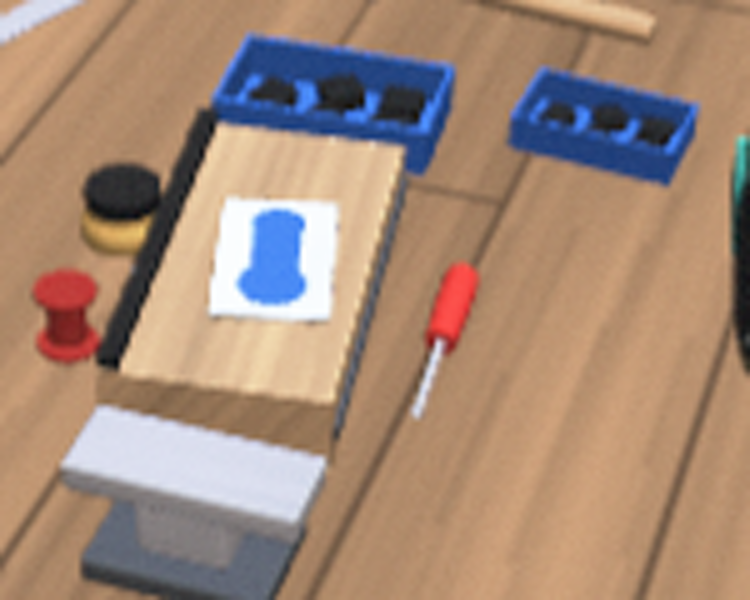

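Crops confirm it: the larger blue tray is at top (415,181), just past the ledge's right end. The smaller blue one stands away from the ledge. Next I'll fit the poses from the corners in both views.

```bash
cat > fit.py <<'E'
from h import *
from scipy.optimize import least_squares
def T(p,L):
    c,s=np.cos(p[2]),np.sin(p[2]);L=np.array(L,float);return np.c_[p[0]+c*L[:,0]-s*L[:,1],p[1]+s*L[:,0]+c*L[:,1],L[:,2]]
def fit(obs,p0):
    r=least_squares(lambda p:np.concatenate([(proj(n,T(p,L))-np.array(uv)).ravel() for n,L,uv in obs]),p0)
    for n,L,uv in obs: print(n,np.round(proj(n,T(r.x,L))-np.array(uv),1).tolist())
    return r.x
E
python3 - <<'E'
from fit import *
ct=lambda a:((np.array(a)+.5)/4.4-.5+[270,140]); cs=lambda a:((np.array(a)+.5)/5-.5+[260,140])
for n in("top","side"):
    K,R,t=P(n);print(n,"cam",-R.T@t)
a,b,z=.04,.065,.066
Lp=[(a,b,z),(a,-b,z),(-a,-b,z),(-a,b,z)]
tp=ct([(181,196),(357,152),(386,258),(209,305)])
sp=cs([(210,314),(225,198),(339,203),(330,320)])
print(unproj("top",tp,z)); print(unproj("side",sp,z))
pl=fit([("top",Lp,tp)],[.6,0,0]);print("plate top",pl)
pl=fit([("side",Lp,sp)],pl);print("plate side",pl)
pl=fit([("top",Lp,tp),("side",Lp,sp)],pl);print("plate",pl)
Lt=[(.085,.15,.072),(.085,-.15,.072),(-.07,-.15,.06),(-.07,.15,.06)]
tl=ct([(79,132),(488,78),(521,290),(106,344)])
Ls=[(-.07,-.15,.06),(-.07,.15,.06)]
sl=cs([(405,148),(337,404)])
le=fit([("top",Lt,tl)],[.6,0,0]);print("ledge top",le)
le=fit([("top",Lt,tl),("side",Ls,sl)],le);print("ledge",le)
c,s=np.cos(le[2]),np.sin(le[2]);d=pl[:2]-le[:2]
print("plate in ledge",c*d[0]+s*d[1],-s*d[0]+c*d[1],np.degrees(pl[2]-le[2]))
print("tray",unproj("top",ct([(563,66),(699,63),(722,292),(580,300)]),.04))
E
```

```text
top cam [0.33212982 0.01463794 1.33835328]
side cam [0.12740152 1.15492362 0.99489645]
[[ 0.5665385   0.03350088  0.066     ]
 [ 0.60094083 -0.09240246  0.066     ]
 [ 0.52420218 -0.11346016  0.066     ]
 [ 0.48837415  0.01220294  0.066     ]]
[[ 0.56215513  0.04196329  0.066     ]
 [ 0.60017099 -0.08568177  0.066     ]
 [ 0.52329382 -0.10852182  0.066     ]
 [ 0.48629032  0.02006149  0.066     ]]
top [[0.1, 0.1], [-0.1, -0.0], [-0.0, 0.1], [0.1, -0.2]]
plate top [ 0.54500713 -0.04003556  0.27078027]
side [[-0.1, -0.3], [0.0, 0.3], [-0.0, 0.4], [0.2, -0.3]]
plate side [ 0.54291241 -0.0328386   0.28396044]
top [[-0.5, 0.4], [-0.8, 0.0], [-0.5, 0.1], [-0.4, -0.0]]
side [[-0.2, -1.4], [0.3, -0.7], [0.2, -0.5], [0.1, -1.3]]
plate [ 0.54458269 -0.03833153  0.27620613]
top [[-0.5, -0.4], [0.5, -0.2], [0.1, 0.0], [-0.2, 0.5]]
ledge top [ 0.55015718 -0.05250069  0.15048547]
top [[-0.8, -0.4], [0.2, -0.2], [-0.3, 0.1], [-0.6, 0.4]]
side [[0.7, -1.4], [0.0, -1.3]]
ledge [ 0.55022013 -0.05124405  0.14947279]
plate in ledge -0.0036516897636149166 0.013608055370387806 7.2612855940253995
tray [[ 0.67425122 -0.24722106  0.04      ]
 [ 0.67851653 -0.34867879  0.04      ]
 [ 0.50722902 -0.36154112  0.04      ]
 [ 0.49964241 -0.25748853  0.04      ]]
```

```bash
cat > plan.py <<'E'
from fit import *
from scipy.spatial.transform import Rotation as Ro
LE=np.array([.5501,-.0519,.150])
def w(x,y,z): return np.r_[T(LE,[(x,y,0)])[0,:2],z]
def inl(p):
    c,s=np.cos(LE[2]),np.sin(LE[2]);d=np.array(p[:2])-LE[:2];return np.array([c*d[0]+s*d[1],-s*d[0]+c*d[1]])*1000
def state():
    o=ctrl.get_obs();R=Ro.from_euler('xyz',o['eef_rot']);return o,R
def delta(target,yaw):
    o,R=state();R2=Ro.from_euler('xyz',[np.pi,0,yaw])
    print("turn deg(tool)",np.round(np.degrees((R.inv()*R2).as_rotvec()),2)," shift mm in new tool axes",np.round(R2.inv().apply(np.array(target)-o['ee_pos'])*1000,1),"tcp ledge",np.round(inl(o['ee_pos']),1),"t",o['time_s'])
E
python3 -c "
from plan import *
delta(w(-.080,.0136,.222),LE[2]-np.pi/2)"
```

```text
turn deg(tool) [ 0.    0.06 11.5 ]  shift mm in new tool axes [-418.8 -346.5   -0. ] tcp ledge [-426.5 -405.2] t 0.1
```

drive_tool --increments '[[[0,0,5.75],[0,0,0],0.85],[[0,0,5.75],[0,0,0],0.85],[[0,0,0],[-30,-24.5,0],0.85],[[0,0,0],[-43.2,-35.8,0],0.85],[[0,0,0],[-43.2,-35.8,0],0.85],[[0,0,0],[-43.2,-35.8,0],0.85],[[0,0,0],[-43.2,-35.8,0],0.85],[[0,0,0],[-43.2,-35.8,0],0.85],[[0,0,0],[-43.2,-35.8,0],0.85],[[0,0,0],[-43.2,-35.8,0],0.85],[[0,0,0],[-43.2,-35.8,0],0.85],[[0,0,0],[-43.2,-35.6,0],0.85],[[0,0,0],[0,0,0],0.85],[[0,0,0],[0,0,0],0.85]]'

```text
time_s: 1.85
ee_pos: [0.4686, -0.0509, 0.2221]
eef_rot: [3.141, 0.0, -1.42]
force: [-0.1, -0.5, -0.2]
grip_width: 0.08
```

```bash
python3 -c "
from plan import *
delta(w(-.080,.0136,.079),LE[2]-np.pi/2)
o=ctrl.get_obs();print(o['force'],o['grip_width'],o['qpos'])
"
```

```text
turn deg(tool) [0.05 0.   0.03]  shift mm in new tool axes [ -0.4  -0.4 143.1] tcp ledge [-80.4  13.2] t 1.85
[-0.0803133  -0.46245139 -0.15714638] 0.0799927377659057 [-1.85813794e-01  1.24564420e-01  1.73426116e+00 -2.22915516e-04
  1.28354329e+00  1.23459955e+00]
```

drive_tool --increments '[[[0,0,0],[0,0,40],0.85],[[0,0,0],[0,0,45],0.85],[[0,0,0],[0,0,30],0.85],[[0,0,0],[0,0,15],0.85],[[0,0,0],[0,0,10],0.85],[[0,0,0],[0,0,2.6],0.85],[[0,0,0],[0,0,0],0.85],[[0,0,0],[0,0,0],0.85]]'

```text
time_s: 2.85
ee_pos: [0.4693, -0.0506, 0.0804]
eef_rot: [-3.141, -0.0, -1.421]
force: [1.0, -0.7, 0.4]
grip_width: 0.0796
```

```bash
python3 -c "
from plan import *
delta(w(-.018,.0136,.079),LE[2]-np.pi/2)
o=ctrl.get_obs();print(o['force'])
cv2.imwrite('pics/s1.png',cv2.resize(ctrl.camera('side')[140:260,260:410,::-1],None,fx=5,fy=5,interpolation=2))
"
```

```text
turn deg(tool) [-0.06 -0.02  0.01]  shift mm in new tool axes [ -0.3 -61.7   1.4] tcp ledge [-79.7  13.3] t 2.85
[ 1.00984293 -0.73200779  0.43675533]
```

View pics/s1.png

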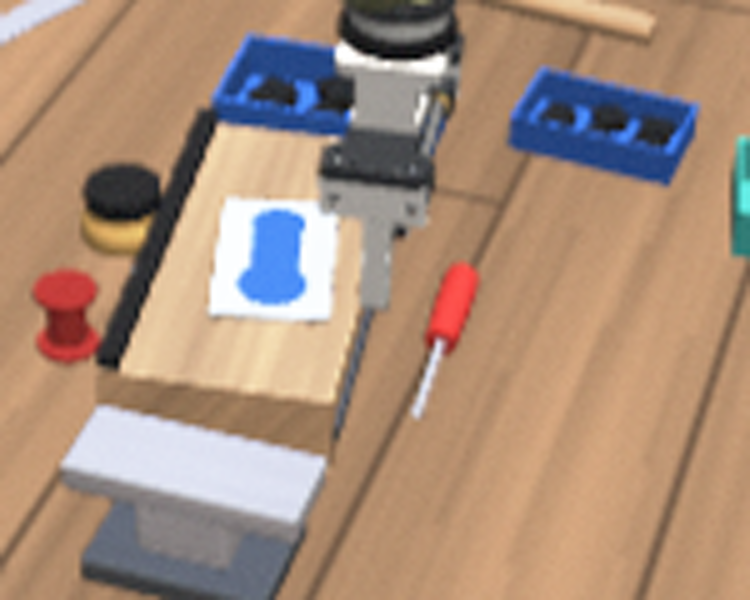

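The fingers hang at (375,300) in the crop, in front of the plate's near edge and level with it, clear of the awl. Next I push +x (tool −y), stopping short of the fence.

drive_tool --increments '[[[0,0,0],[0,-3,1],0.85],[[0,0,0],[0,-6,0],0.85],[[0,0,0],[0,-5,0],0.85],[[0,0,0],[0,-4,0],0.85],[[0,0,0],[0,-4,0],0.85],[[0,0,0],[0,-4,0],0.85],[[0,0,0],[0,-4,0],0.85],[[0,0,0],[0,-4,0],0.85],[[0,0,0],[0,-4,0],0.85],[[0,0,0],[0,-4,0],0.85],[[0,0,0],[0,-4,0],0.85],[[0,0,0],[0,-4,0],0.85],[[0,0,0],[0,-3,0],0.85],[[0,0,0],[0,0,0],0.85],[[0,0,0],[0,0,0],0.85]]'

```text
time_s: 4.78
ee_pos: [0.5215, -0.0427, 0.0789]
eef_rot: [-3.141, -0.0, -1.421]
force: [0.1, 0.1, 0.3]
grip_width: 0.08
```

```bash
python3 -c "
from plan import *
delta(w(-.018,.0136,.079),LE[2]-np.pi/2)
o=ctrl.get_obs();print(o['force'])
for n,(x,y,W,H) in dict(side=(260,140,150,120),top=(270,140,150,120)).items(): cv2.imwrite(f'pics/{n}2.png',cv2.resize(ctrl.camera(n)[y:y+H,x:x+W,::-1],None,fx=5,fy=5,interpolation=2))
"
```

```text
turn deg(tool) [-0.02 -0.    0.01]  shift mm in new tool axes [-0.2 -8.9 -0.1] tcp ledge [-26.9  13.4] t 4.775
[0.12158376 0.10936051 0.31731628]
```

View pics/side2.png

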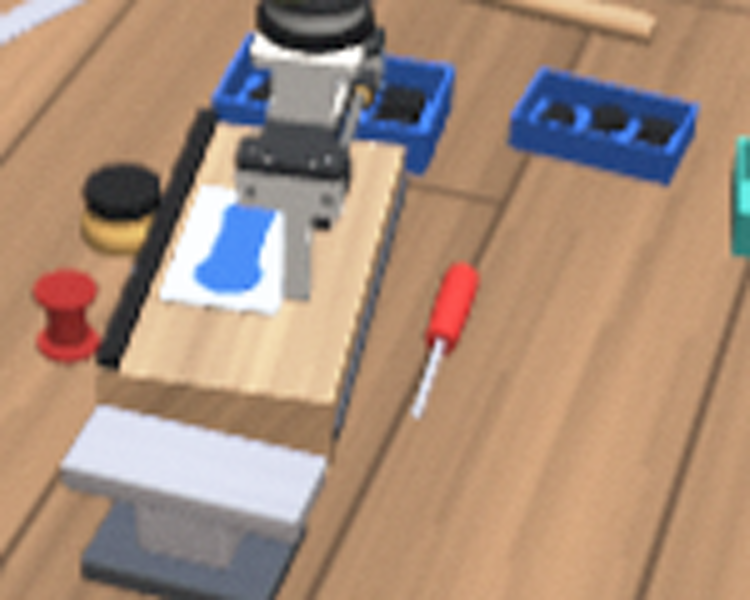

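View pics/top2.png

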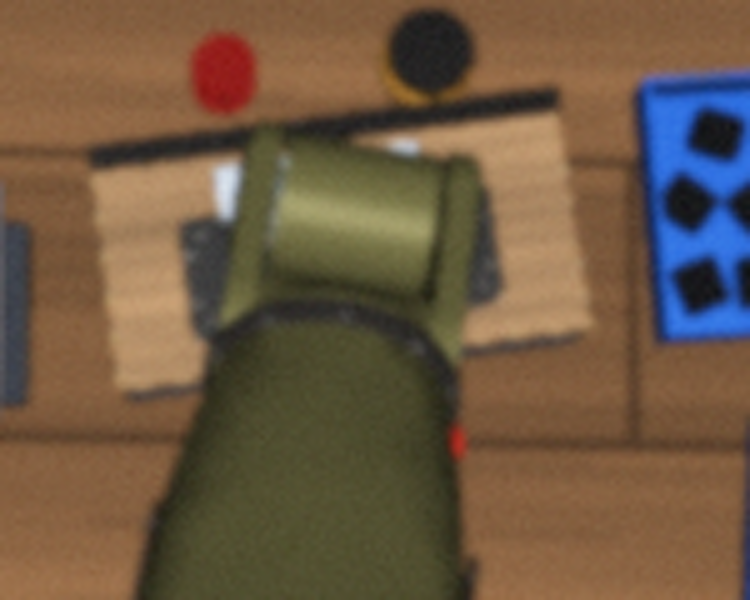

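The plate is now square to the fence with a gap of about 8 mm (side crop: left edge from (205,190) to (162,300)). I'll close the gap slowly and watch the force.

drive_tool --increments '[[[0,0,0],[0,-2,0],0.85],[[0,0,0],[0,-2,0],0.85],[[0,0,0],[0,-2,0],0.85],[[0,0,0],[0,-1,0],0.85],[[0,0,0],[0,-1,0],0.85],[[0,0,0],[0,0,0],0.85]]'

```text
time_s: 5.62
ee_pos: [0.5294, -0.0415, 0.0789]
eef_rot: [-3.141, -0.0, -1.421]
force: [-1.6, -0.1, 1.1]
grip_width: 0.0799
```

drive_tool --increments '[[[0,0,0],[0,-1,0],0.85],[[0,0,0],[0,0,0],0.85]]'

```text
time_s: 5.88
ee_pos: [0.53, -0.0413, 0.0788]
eef_rot: [3.141, 0.0, -1.421]
force: [-5.5, -0.3, 3.5]
grip_width: 0.08
```

Contact at 5.5 N, with the TCP at ledge x = −18 as predicted for flush. I'll back off, rise, turn 90° and then look.

drive_tool --increments '[[[0,0,0],[0,4,0],0.85],[[0,0,0],[0,8,0],0.85],[[0,0,0],[0,0,-30],0.6],[[0,0,0],[0,0,-40],0.4],[[0,0,-10],[0,0,0],0.383],[[0,0,-10],[0,0,0],0.383],[[0,0,-10],[0,0,0],0.383],[[0,0,-10],[0,0,0],0.383],[[0,0,-10],[0,0,0],0.383],[[0,0,-10],[0,0,0],0.383],[[0,0,-10],[0,0,0],0.383],[[0,0,-10],[0,0,0],0.383],[[0,0,-10],[0,0,0],0.383],[[0,0,0],[0,-50,0],0.383],[[0,0,0],[0,-40,0],0.383],[[0,0,0],[0,0,0],0.383]]'

```text
time_s: 7.88
ee_pos: [0.5044, 0.0476, 0.1489]
eef_rot: [-3.141, -0.0, 0.153]
force: [1.1, -0.9, -1.0]
grip_width: 0.0357
```

```bash
python3 -c "
from plan import *
delta(w(.030,.095,.149),LE[2])
o=ctrl.get_obs();print(o['force'],o['grip_width'],o['qpos'])
for n,(x,y,W,H) in dict(side=(260,140,150,120),top=(270,140,150,120)).items(): cv2.imwrite(f'pics/{n}3.png',cv2.resize(ctrl.camera(n)[y:y+H,x:x+W,::-1],None,fx=5,fy=5,interpolation=2))
"
```

```text
turn deg(tool) [-0.01 -0.02  0.16]  shift mm in new tool axes [60.3 10.3 -0.1] tcp ledge [-30.3 105.3] t 7.875
[ 1.08203517 -0.91843393 -0.98877922] 0.03574846578486995 [ 2.17544261e-02  2.79457022e-01  1.72815908e+00  2.27745750e-04
  1.13358940e+00 -1.31197868e-01]
```

View pics/side3.png

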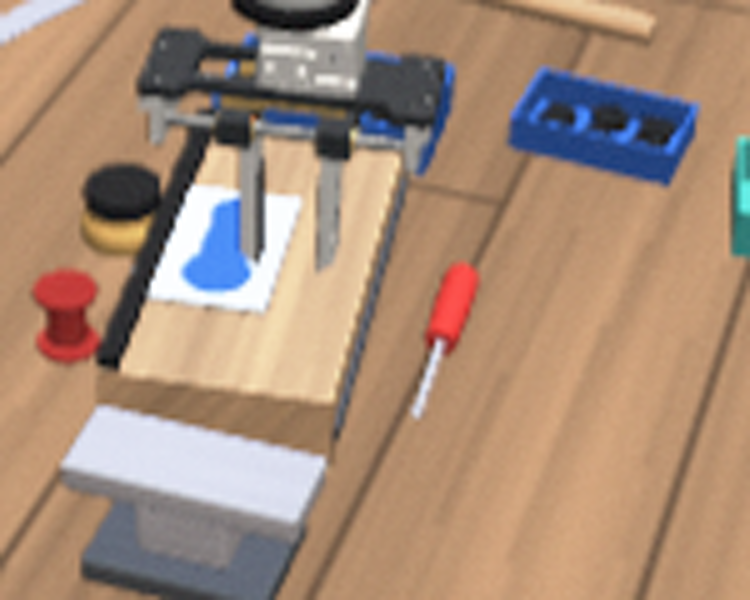

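View pics/top3.png

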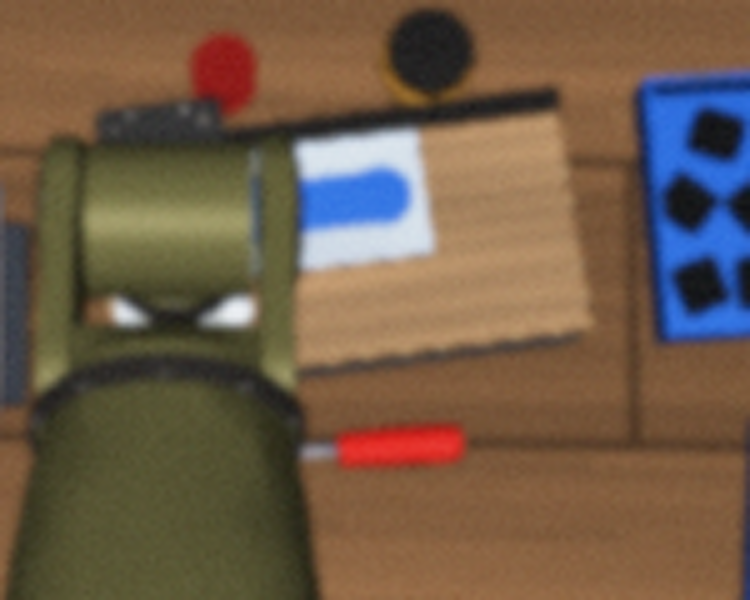

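The plate lies flush with the fence: in the top crop there is no wood between it and the fence, and its right end runs (417,128)–(435,250). I'll measure its y.

```bash
python3 -c "
from plan import *
ct=lambda a:((np.array(a)+.5)/5-.5+[270,140]); cs=lambda a:((np.array(a)+.5)/5-.5+[260,140])
for p in unproj('top',ct([(417,128),(435,250)]),.066): print('top -y',inl(p))
for p in unproj('side',cs([(150,297),(268,311),(300,197)]),.066): print('side',inl(p))
for p in unproj('top',ct([(557,110),(592,323)]),.06): print('ledge -y end',inl(p))
for p in unproj('side',cs([(337,404),(405,148)]),.06): print('ledge ends side',inl(p))
"
```

```text
top -y [ 71.98773229 -58.95015877]
top -y [ -7.26109921 -58.74089502]
side [68.77996573 81.46089522]
side [-10.67693971  79.81777378]
side [ -6.83745321 -53.34845027]
ledge -y end [  73.22076609 -150.39869049]
ledge -y end [ -65.60298936 -150.91950169]
ledge ends side [-70.65831366 156.89615554]
ledge ends side [ -68.72798268 -139.58726508]
```

drive_tool --increments '[[[0,0,0.16],[25,3,0],0.383],[[0,0,0],[35.3,5,0],0.383],[[0,0,0],[0,0,25],0.383],[[0,0,0],[0,0,25],0.383],[[0,0,0],[0,0,14],0.383],[[0,0,0],[0,0,6],0.383],[[0,0,0],[0,0,0],0.383],[[0,0,0],[0,0,0],0.383]]'

```text
time_s: 8.98
ee_pos: [0.5662, 0.0468, 0.0797]
eef_rot: [3.141, -0.001, 0.147]
force: [0.9, 0.5, -0.3]
grip_width: 0.036
```

```bash
python3 -c "
from plan import *
delta(w(.030,-.055,.079),LE[2])
o=ctrl.get_obs();print(o['force'],o['grip_width'])
cv2.imwrite('pics/side4.png',cv2.resize(ctrl.camera('side')[140:260,260:410,::-1],None,fx=5,fy=5,interpolation=2))
"
```

```text
turn deg(tool) [ 0.01 -0.07 -0.16]  shift mm in new tool axes [ -0.7 150.2   0.7] tcp ledge [30.7 95.2] t 8.975
[ 0.93975804  0.53347356 -0.26856238] 0.036033658175734284
```

View pics/side4.png

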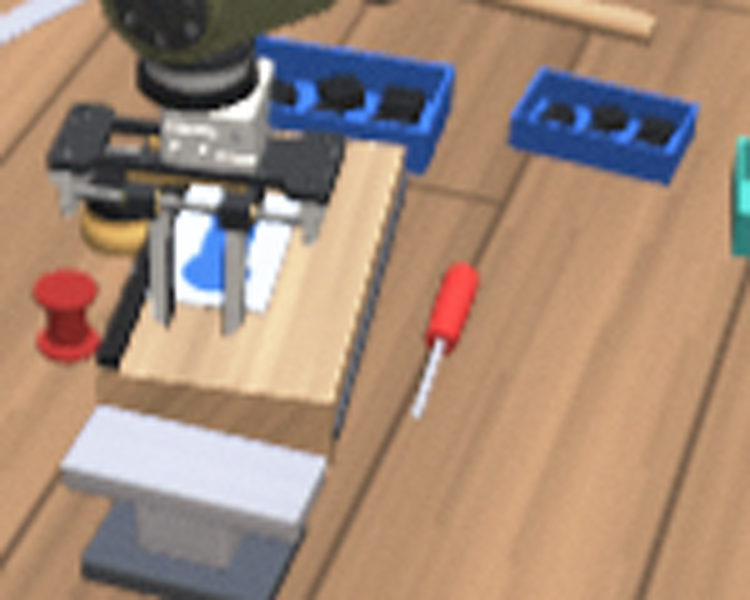

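The fingers stand just behind the plate's anvil-side end at (165,320) and (232,330), inside the fence. Now I push toward the tray.

drive_tool --increments '[[[0,0,-0.1],[0,4,0.5],0.383],[[0,0,0],[0,6,0],0.383],[[0,0,0],[0,6,0],0.383],[[0,0,0],[0,8,0],0.383],[[0,0,0],[0,8,0],0.383],[[0,0,0],[0,8,0],0.383],[[0,0,0],[0,8,0],0.383],[[0,0,0],[0,8,0],0.383],[[0,0,0],[0,8,0],0.383],[[0,0,0],[0,8,0],0.383],[[0,0,0],[0,8,0],0.383],[[0,0,0],[0,8,0],0.383],[[0,0,0],[0,8,0],0.383],[[0,0,0],[0,8,0],0.383],[[0,0,0],[0,8,0],0.383],[[0,0,0],[0,6,0],0.383],[[0,0,0],[0,4,0],0.383],[[0,0,0],[0,0,0],0.383]]'

```text
time_s: 11.28
ee_pos: [0.5838, -0.0742, 0.0782]
eef_rot: [3.141, 0.0, 0.149]
force: [-0.3, 0.4, 0.7]
grip_width: 0.036
```

```bash
python3 -c "
from plan import *
delta(w(.030,-.055,.079),LE[2])
o=ctrl.get_obs();print(o['force'],o['grip_width'])
for n,(x,y,W,H) in dict(side=(260,140,150,120),top=(290,140,150,120)).items(): cv2.imwrite(f'pics/{n}5.png',cv2.resize(ctrl.camera(n)[y:y+H,x:x+W,::-1],None,fx=5,fy=5,interpolation=2))
"
```

```text
turn deg(tool) [ 0.02  0.02 -0.07]  shift mm in new tool axes [-0.  27.9 -0.8] tcp ledge [ 30.  -27.1] t 11.275
[-0.29565284  0.39766747  0.65884983] 0.03596795357483626
```

View pics/side5.png

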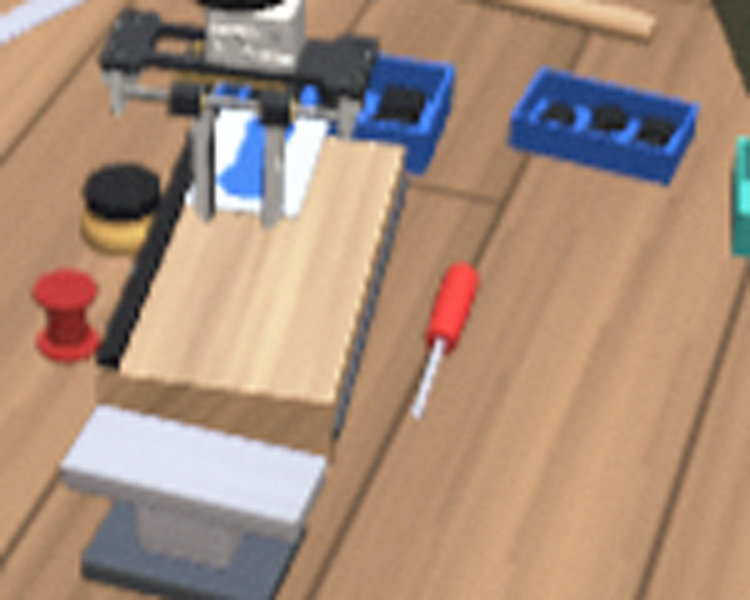

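View pics/top5.png

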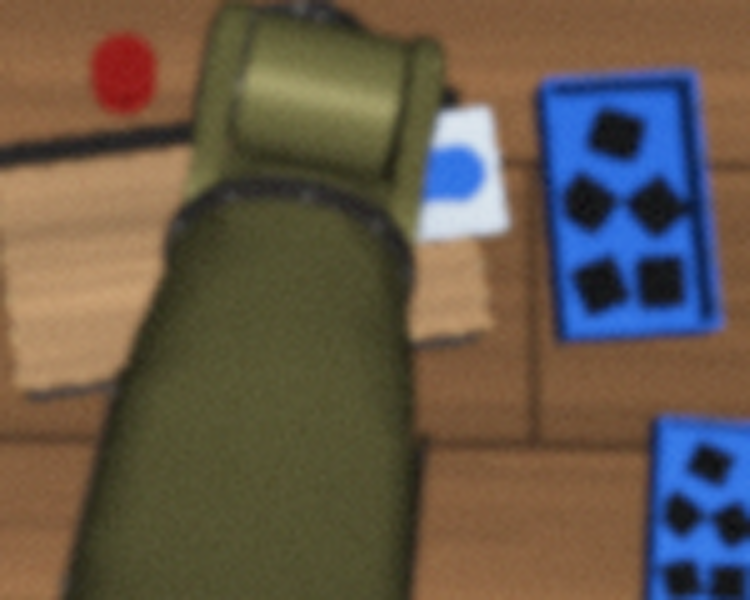

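```bash
python3 -c "
from plan import *
ct=lambda a:((np.array(a)+.5)/5-.5+[290,140])
for p in unproj('top',ct([(490,106),(509,231)]),.066): print('plate -y',inl(p))
for p in unproj('top',ct([(457,110),(492,323)]),.06): print('ledge -y end',inl(p))
"
```

```text
plate -y [  71.73764407 -170.56303564]
plate -y [  -9.77502723 -169.71337128]
ledge -y end [  73.22076609 -150.39869049]
ledge -y end [ -65.60298936 -150.91950169]
```

The image gives an overhang of 19.5 mm, while the finger geometry gives about 15 mm. I'll push 25 mm more, then retract and measure with nothing in the way.

drive_tool --increments '[[[0,0,0],[0,3,-0.5],0.383],[[0,0,0],[0,5,0],0.383],[[0,0,0],[0,5,0],0.383],[[0,0,0],[0,5,0],0.383],[[0,0,0],[0,4,0],0.383],[[0,0,0],[0,3,0],0.383],[[0,0,0],[0,0,0],0.383],[[0,0,0],[0,-4,0],0.383],[[0,0,0],[0,-8,0],0.383],[[0,0,0],[0,-10,-30],0.383],[[0,0,0],[-30,0,-45],0.383],[[0,0,0],[-50,-30,0],0.383],[[0,0,0],[-50,-30,0],0.383],[[0,0,0],[0,-50,0],0.383],[[0,0,0],[0,0,0],0.383]]'

```text
time_s: 13.25
ee_pos: [0.4388, 0.0151, 0.1544]
eef_rot: [3.142, -0.001, 0.152]
force: [-0.3, -0.2, 0.2]
grip_width: 0.0359
```

```bash
python3 -c "
from plan import *
delta(w(-.07,-.118,.079),LE[2]-np.pi/2)
o=ctrl.get_obs();print(o['force'],o['grip_width'])
for n,(x,y,W,H) in dict(side=(280,140,110,90),top=(320,150,110,85)).items():
  im=ctrl.camera(n);cv2.imwrite(f'pics/{n}6r.png',im[:,:,::-1]);cv2.imwrite(f'pics/{n}6.png',cv2.resize(im[y:y+H,x:x+W,::-1],None,fx=6,fy=6,interpolation=2))
"
```

```text
turn deg(tool) [-5.000e-02 -5.000e-02  9.014e+01]  shift mm in new tool axes [200.8 -30.1  75.4] tcp ledge [-100.1   82.8] t 13.25
[-0.29971663 -0.21267143  0.24884267] 0.03590140974956734
```

View pics/side6.png

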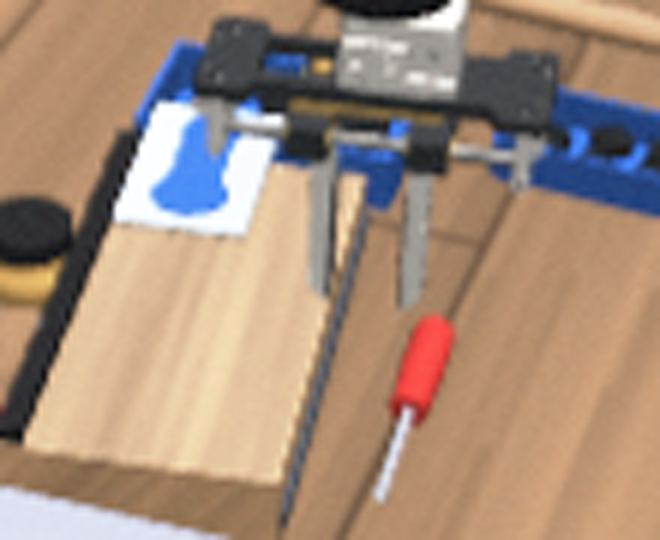

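View pics/top6.png

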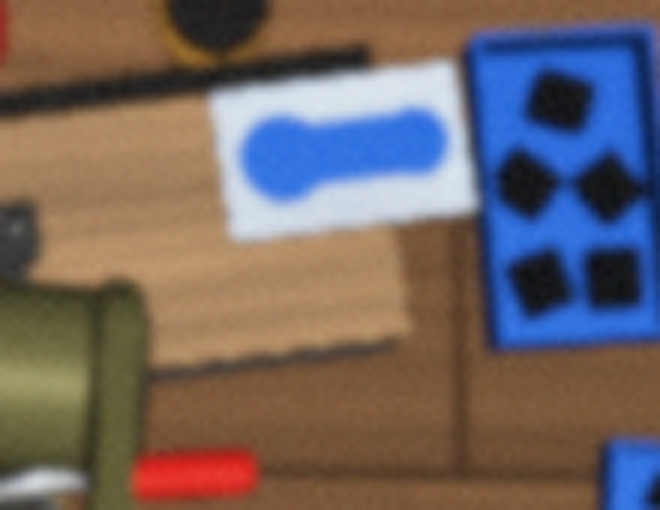

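```bash
python3 -c "
from plan import *
ct=lambda a:((np.array(a)+.5)/6-.5+[320,150]);cs=lambda a:((np.array(a)+.5)/6-.5+[280,140])
a,b,z=.04,.065,.066
Lp=[(a,b,z),(a,-b,z),(-a,-b,z),(-a,b,z)]
p=fit([('top',Lp,ct([(210,92),(454,62),(477,212),(230,241)]))],[.6,-.17,.15]);print(inl(p),np.degrees(p[2]-LE[2]))
for q in unproj('top',ct([(370,56),(410,331)]),[.072,.060][0]): print('end72',inl(q))
for q in unproj('top',ct([(390,225),(410,331)]),.06): print('end60',inl(q))
for q in unproj('side',cs([(115,218),(243,236)]),.066): print('side +y edge',inl(q))
"
```

```text
top [[0.2, 0.0], [-0.2, 0.3], [-0.3, -0.2], [0.3, -0.1]]
[  31.27473953 -129.118464  ] -0.6641379840214018
end72 [  79.11846142 -150.21143855]
end72 [ -68.59327423 -148.0465094 ]
end60 [ -10.06987659 -148.80648437]
end60 [ -67.29519065 -150.38150102]
side +y edge [ 69.02389609 -56.28974056]
side +y edge [ -8.40552712 -54.21469497]
```

The plate overhangs about 44 mm by the top image and about 40 mm by the finger position; the target is 43 mm. The measured yaw is −0.7°, so I'll finish with a gentle two-finger press toward the fence to make sure it is flush.

drive_tool --increments '[[[0,0,10],[0,0,0],0.85],[[0,0,10],[0,0,0],0.85],[[0,0,10],[0,0,0],0.85],[[0,0,10],[0,0,0],0.85],[[0,0,10],[0,0,0],0.85],[[0,0,10],[0,0,0],0.85],[[0,0,10],[0,0,0],0.85],[[0,0,10],[0,0,0],0.85],[[0,0,10.1],[0,0,0],0.85],[[0,0,0],[40,0,0],0.85],[[0,0,0],[50,0,0],0.85],[[0,0,0],[50,0,0],0.85],[[0,0,0],[50,-20,0],0.85],[[0,0,0],[20,-30,0],0.85],[[0,0,0],[0,0,0],0.85],[[0,0,0],[0,0,0],0.85]]'

```text
time_s: 15.35
ee_pos: [0.5191, -0.1878, 0.1534]
eef_rot: [3.141, 0.001, -1.424]
force: [0.2, -0.4, -0.7]
grip_width: 0.0801
```

```bash
python3 -c "
from plan import *
delta(w(-.05,-.128,.0795),LE[2]-np.pi/2)
print(ctrl.get_obs()['grip_width'])
"
```

```text
turn deg(tool) [ 0.05  0.03 -0.18]  shift mm in new tool axes [-1.7 -1.  73.9] tcp ledge [ -51.  -129.7] t 15.35
0.08009471369600038
```

drive_tool --increments '[[[0,0,-0.15],[0,0,25],0.85],[[0,0,0],[0,0,30],0.85],[[0,0,0],[0,0,14],0.85],[[0,0,0],[0,0,4.5],0.85],[[0,0,0],[0,-6,0],0.85],[[0,0,0],[0,-8,0],0.85],[[0,0,0],[0,-6,0],0.85],[[0,0,0],[0,-4,0],0.85],[[0,0,0],[0,-3,0],0.85],[[0,0,0],[0,-2,0],0.85],[[0,0,0],[0,0,0],0.85],[[0,0,0],[0,0,0],0.85]]'

```text
time_s: 16.85
ee_pos: [0.5483, -0.1833, 0.0804]
eef_rot: [3.142, -0.0, -1.421]
force: [0.6, -0.7, -0.7]
grip_width: 0.0802
```

```bash
python3 -c "
from plan import *
delta(w(-.018,-.128,.0795),LE[2]-np.pi/2)
"
```

```text
turn deg(tool) [ 0.   -0.   -0.01]  shift mm in new tool axes [-1.7 -3.4  0.9] tcp ledge [ -21.4 -129.7] t 16.85
```

drive_tool --increments '[[[0,0,0],[0,-1,0.8],0.85],[[0,0,0],[0,-1,0],0.85],[[0,0,0],[0,-0.5,0],0.85],[[0,0,0],[0,0,0],0.85]]'

```text
time_s: 17.35
ee_pos: [0.5509, -0.1829, 0.0795]
eef_rot: [-3.142, -0.0, -1.421]
force: [0.1, 0.5, 0.2]
grip_width: 0.0801
```

drive_tool --increments '[[[0,0,0],[0,-0.7,0],0.85],[[0,0,0],[0,0,0],0.85]]'

```text
time_s: 17.6
ee_pos: [0.5512, -0.1829, 0.0795]
eef_rot: [3.141, 0.0, -1.421]
force: [-3.7, -0.7, 0.6]
grip_width: 0.08
```

drive_tool --increments '[[[0,0,0],[0,-0.7,0],0.85],[[0,0,0],[0,0,0],0.85]]'

```text
time_s: 17.85
ee_pos: [0.5514, -0.1829, 0.0794]
eef_rot: [3.139, 0.0, -1.421]
force: [-8.9, -2.4, 4.1]
grip_width: 0.0799
```

It stops against the fence at 8.9 N without moving further, so it is flush. I'll retract clear and check.

drive_tool --increments '[[[0,0,0],[0,3,0],0.85],[[0,0,0],[0,10,0],0.85],[[0,0,0],[0,10,-15],0.85],[[0,0,0],[0,0,-45],0.85],[[0,0,0],[0,0,-50],0.85],[[0,0,0],[0,40,-30],0.85],[[0,0,0],[-40,40,0],0.85],[[0,0,0],[-50,30,0],0.85],[[0,0,0],[-50,0,0],0.85],[[0,0,0],[-50,0,0],0.85],[[0,0,0],[-50,0,0],0.85],[[0,0,0],[0,0,0],0.85],[[0,0,0],[0,0,0],0.85]]'

```text
time_s: 19.48
ee_pos: [0.3848, 0.0344, 0.2196]
eef_rot: [-3.141, -0.0, -1.42]
force: [0.2, -0.4, 0.0]
grip_width: 0.0797
```

```bash
python3 -c "
from plan import *
o=ctrl.get_obs();print(o['force'],o['ee_pos'])
for n,(x,y,W,H) in dict(side=(260,130,130,105),top=(270,140,170,125)).items():
  im=ctrl.camera(n);cv2.imwrite(f'pics/{n}7r.png',im[:,:,::-1]);cv2.imwrite(f'pics/{n}7.png',cv2.resize(im[y:y+H,x:x+W,::-1],None,fx=4.5,fy=4.5,interpolation=2))
"
```

```text
[ 0.22785301 -0.42060557  0.01810286] [0.38482587 0.03435795 0.2195547 ]
```

View pics/side7.png

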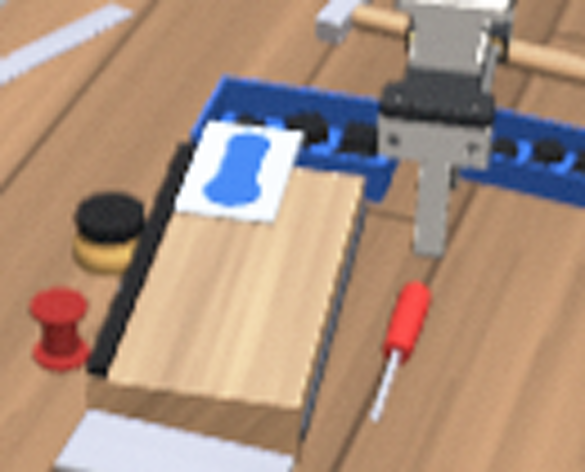

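View pics/top7.png

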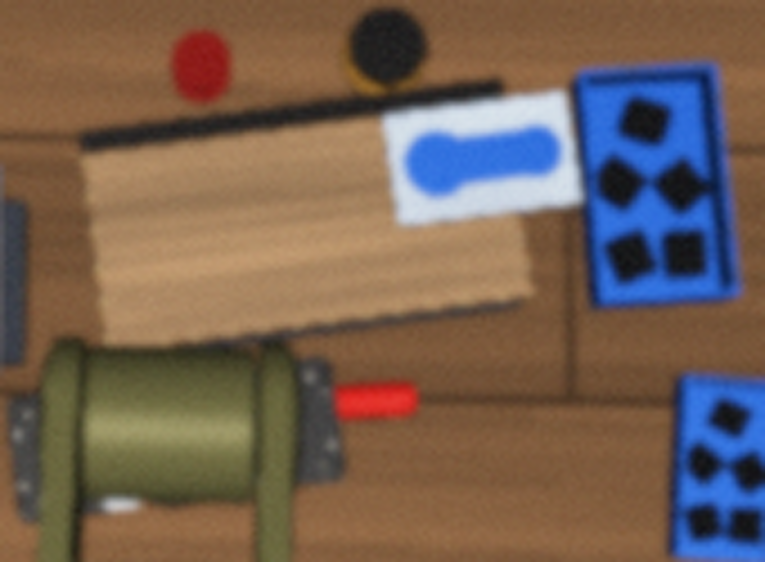

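```bash
python3 -c "
from plan import *
ct=lambda a:((np.array(a)+.5)/4.5-.5+[270,140])
a,b,z=.04,.065,.066
Lp=[(a,b,z),(a,-b,z),(-a,-b,z),(-a,b,z)]
p=fit([('top',Lp,ct([(384,114),(567,90),(583,203),(398,225)]))],[.6,-.17,.15]);print(inl(p),np.degrees(p[2]-LE[2]))
ctrl.hand_in()
"
```

```text
top [[0.0, -0.1], [-0.3, 0.4], [-0.1, -0.2], [0.4, -0.1]]
[  31.66435828 -129.93717763] -0.6214391180349541
the job is handed in; nothing more can be done
```

I pushed the plate square against the black fence with two fingers, then slid it along the fence toward the larger blue tray. A last gentle press seated it against the fence. I then retracted the arm and handed the job in at about 20 s of the 51 s allowed.

**Flush with the fence:** The last press stopped the plate at 8.9 N with no further movement, with the fingers where a flush plate should put them. The final top picture showed no gap. The picture fit put the plate at x = 31.7 mm in the ledge's frame, against 30 mm when flush. It also gave a yaw of −0.6°, which hadn't changed after that press. I put both down to measurement error rather than a real gap.

**Overhang:** The final picture gives about 45 mm and the finger position about 40 mm, against a third of its length at 43 mm. They differ by about 5 mm, on either side of the target.

**Everything else:** The awl, polish jar, spool and trays showed no movement in the pictures. I did not check the hammer, brush and last closely at the end, but the arm never went down near them. The plate was only pushed, and no move's closing reading of contact force was above about 10 N.

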